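# Press a bronze guide bushing into a wooden sanding template

## Task

Take the larger of the two loose bronze bushings and press it, head up, into the one open bore of the wooden template board in its nest, until the head's shoulder sits fully home and flush on the board; then let go. The board has some play in its nest, so feel for the bore, and press steadily and gently: never lean on the bushing with more than about 40 newtons. Leave the small bushing, the sanding block and the tin where they are.

Things in the scene. Friction and masses are not known exactly. Their poses are not given: they have to be found in the camera images.
- bushing: The larger loose bronze bushing (120 to 220 g), upright on the bench: sleeve 26 mm diameter, 24 mm long, foot chamfered 0.8 mm; above it a head (shoulder) 36 mm diameter, 12 mm high, with a 14 mm hole. Origin: centre of the foot, z up. Grip it by the head, fingertips 2 mm or more above the head's underside, to clear the board when home.
- small_bushing: A smaller bushing of the same bronze, not to be used: sleeve 20 mm diameter and 18 mm long, head 28 mm diameter and 10 mm high. Stands upright on the bench. Origin at the centre of its foot.
- nest: Fixed aluminium nest: base plate 300 (x) x 220 (y) x 6 mm, lips 22 mm high around a wooden board 228 x 144 mm, its top 42 mm above the bench. Origin: centre of the plate's underside, z up. The board has one open bore, drawn circles, and another bushing already pressed in at about x -75, y +36 mm, its head 12 mm proud: leave that in.
- bore_nominal (a point): Centre of the open bore's mouth, level with the board's top, if the board lay centred in the nest (nest x +50, y -20, z +42 mm). The board is wedged off-centre: the true bore is up to 3 mm away along each of the nest's x and y, which this pose does not show. Bore 27 mm diameter, 29 mm deep, mouth chamfered 0.8 mm. Home: foot 24 mm below the mouth, shoulder on the board.
- fit (a joint): Depth (m) to which the tight steel collar in the bore has been driven: 0 to 0.003 at the start. Its top lies 10 mm plus this below the mouth; down to it the bushing goes in freely. It yields to a push of about 13 N (1 N more at 15 mm/s) and stays where it is left. About 0.014 when the bushing is home; there the shoulder stops on the board and the force rises steeply.
- sanding_block: Bystander: cork hand sanding block, 60 x 110 x 32 mm, lying flat. Origin at the centre of its underside.
- tin: Bystander: closed tin, 72 mm diameter, 70 mm tall, standing. Origin at the centre of its underside.
Mind the look-alikes: they are no part of the job. Leave any turquoise look-alike of the bushing alone.

How it is judged:
By the outcome, as a careful person would: the job done as asked, in the order asked, and still so for the second after the job is handed in, with the robot touching nothing.
It also fails if it takes over 58 s, if anything falls off the work surface, if the arm or the gripper's body presses on something with over 40 N, if the wrist force passes 120 N, or if a joint passes its speed limit or range.

## Robot

A 6-joint arm with a two-finger parallel gripper is mounted at the origin on the work surface. World frame = base frame: x ahead of the robot, y to its left, z up, the work surface at z = 0. Lengths are in m, angles in degrees, forces in N, time in s.
With the tool pointing down it reaches from about 0.4 to 0.825 m from the base axis. Payload 7 kg.
Tool frame: the origin (TCP) lies at the very end of the fingers, on their centre line; the grasp point (between the pads) lies 19 mm behind it; z points along the fingers, y is the line along which they close (so a half turn about z gives the same grasp; the last joint's range is limited). The gripper opens to 88 mm and grips with 3 to 60 N. Pads are 19 mm wide; open, the fingers measure 130 mm over their backs; the gripper's body (78 mm by 193 mm) begins 47 mm behind the grasp point.
Start: joints at [81.308, 20.546, 0.682, 0, -70.136, -16.507], TCP at [0.287, 0.611, 0.227] pointing down, gripper open.
Joint ranges: [-176.03, 176.03], [-82.01, 121.73], [-58.28, 71.71], [-173.87, 95.51], [-174.79, -0.11], [-173.66, 173.66]. Speed limits (degrees/s): [136.94, 136.94, 172.46, 180, 180, 180].

## Interface

Orientations are given as [roll, pitch, yaw] about the fixed x, y, z axes, in that order (R = Rz(yaw) Ry(pitch) Rx(roll)).
In Python, from plant import get_state, capture, close_job, regions_of gives the robot as it stands.
- The arm moves only by the tool jog_arm, never from a script. Its argument "moves" is a list of rows, each a list of 3 entries, a list of its own where there are three numbers: the shift along the tool's x, y, z in cm, then the turn about the tool's z in degrees, then the finger opening in cm, from 0 to 8.76. A call has 1 to 12 rows; each row shifts and turns the commanded pose from where the row before left it, along the tool's axes as they then stand; what a row does not reach is not made up. A row lasts 1/8 s, in which the tool goes at most 62.5 mm and 10.7 degrees, less where a joint would pass 70% of its speed; a pose out of reach is approached as far as the arm can. A call is refused whole if a number of a shift passes 6.25 or a number of a turn 10.7, either way. A call with a gripper value outside its range is refused whole. The fingers move at their own pace and stop on an object; "newtons" is the grip in N (left out, the last holds). Time passes only in rows, so rows that do not move let the fingers close. It gives the time, the measured TCP pose, the force, the opening and the grip force at its end, in the units of the state.
- get_state(): the state, without advancing time (a new reading comes with each control period).
- capture(name): name is "side" or "top"; returns a dict with "pixels" (384x512x3 uint8, blue, green, red), "mtx" (3x3 intrinsics, pixels), "world_from_camera" (4x4, takes a point from camera to world coordinates). Camera axes: x right, y down, z forward; pixel columns grow to the right and rows downward; lengths in m; the calibration is good to about 2 mm. A picture is of the moment at which its call begins. There is no depth.
- close_job(): hands the job in; it is judged then, once.
Trained networks look in a picture, given as the dict that the camera call returned (one of the last four; its "shot" number tells which), for a name from the list of things; names that differ only in an ending like _2 or _b are one class to them, and where a whole thing is asked for, a point or a joint stands for the part that bears it (a point fixed in the world has none). Each returns a list of dicts, best first, with "confidence" (0 to 1); they miss things now and then, are a little off and sometimes report something else, mostly with a low value. They report only what shows in the picture. A call takes as long as a camera call. They do not tell look-alikes from the thing itself.
- regions_of(picture, thing): "pixels" (384x512 bool, what is visible of it) and "pixel" ([column, row] in pixels, amid what is visible of it).
The state is a dict: "time_s": time; "joints": joint angles; "qd": joint speeds; "joint_torque": joint torques, N m; "tcp_pos": TCP position; "eef_rot": TCP orientation; "contact_force": force on the tool from outside, world axes, zero at the start; "moment": the same for the moment, N m; "gripper_width": finger opening in m; "gripper_force": force on a finger pad.
Only numpy, scipy, OpenCV 4.12 (cv2) and the standard library are available. Lean on these libraries where they do the work, as an engineer would, in place of code of your own. Each camera call takes 0.05 s, during which the arm holds its last target. There are 200 camera calls.

## Working session

There is one attempt and no reset: what is moved stays moved. The work goes in short steps, Python scripts to look and compute and a tool call to move; the robot and the scene stay as the last step left them, time stands still between calls to the robot, and variables do not carry over. Pictures are saved under pics/ and viewed, at most 10 in all, crops included, and the job is handed in when it is done.

Besides the shell and the picture viewer there is one more tool, called after "Call:" by a JSON object that holds its "op" and its "data". jog_arm: Moves the arm, as the interface text tells. Its arguments: {"type":"object","properties":{"moves":{"type":"array"},"newtons":{"type":"number"}},"required":["moves"]}

```bash
mkdir -p pics; cat > h.py <<'E'
import numpy as np,cv2,pickle
from plant import *
def ray(c,px):
    T=np.array(c["world_from_camera"]);K=np.array(c["mtx"])
    d=T[:3,:3]@np.linalg.solve(K,[px[0],px[1],1.]);return T[:3,3],d
def atz(c,px,z):
    o,d=ray(c,px);return o+d*(z-o[2])/d[2]
def proj(c,p):
    T=np.linalg.inv(np.array(c["world_from_camera"]));q=np.array(c["mtx"])@(T[:3,:3]@np.array(p)+T[:3,3]);return q[:2]/q[2]
E
python3 - <<'E'
from h import *
ims=[]
for n in("top","side"):
    c=capture(n);ims.append(c["pixels"]);pickle.dump(c,open(n+".pkl","wb"))
    print(n,np.round(c["world_from_camera"],3).tolist(),np.round(c["mtx"],1).tolist())
    for t in("bushing","small_bushing","nest","sanding_block","tin"):
        for r in regions_of(c,t):
            ys,xs=np.nonzero(r["pixels"])
            print(t,round(r["confidence"],2),np.round(r["pixel"]),xs.min(),xs.max(),ys.min(),ys.max(),np.round(atz(c,r["pixel"],0.03),3))
    cv2.imwrite(f"pics/{n}0.png",c["pixels"])
print(get_state())
E
```

```text
top [[0.008, -0.983, 0.184, 0.438], [-1.0, -0.008, -0.003, -0.12], [0.004, -0.184, -0.983, 0.865], [0.0, 0.0, 0.0, 1.0]] [[433.0, 0.0, 255.7], [0.0, 433.0, 188.3], [0.0, 0.0, 1.0]]
bushing 0.8 [278. 234.] 269 287 227 245 [ 0.506 -0.165  0.03 ]
bushing 0.61 [295. 186.] 287 304 178 195 [ 0.6   -0.199  0.03 ]
bushing 0.54 [250. 190.] 247 265 182 199 [ 0.591 -0.112  0.03 ]
small_bushing 0.68 [347. 241.] 339 353 232 246 [ 0.493 -0.297  0.03 ]
nest 0.72 [170. 240.] 104 231 161 320 [0.492 0.042 0.03 ]
sanding_block 0.62 [317. 142.] 292 348 126 161 [ 0.69  -0.244  0.03 ]
sanding_block 0.35 [276. 235.] 268 286 227 244 [ 0.503 -0.162  0.03 ]
tin 0.66 [402. 148.] 382 426 127 168 [ 0.68  -0.415  0.03 ]
side [[0.848, -0.338, 0.408, 0.138], [-0.529, -0.519, 0.671, -0.908], [-0.015, -0.785, -0.619, 0.757], [0.0, 0.0, 0.0, 1.0]] [[480.2, 0.0, 250.8], [0.0, 480.2, 189.9], [0.0, 0.0, 1.0]]
bushing 0.79 [220. 218.] 210 225 210 228 [ 0.501 -0.171  0.03 ]
bushing 0.78 [261. 213.] 254 269 203 222 [ 0.592 -0.205  0.03 ]
bushing 0.75 [240. 198.] 234 248 187 205 [ 0.58  -0.132  0.03 ]
small_bushing 0.46 [246
[... 189 characters left out ...]
0.6, 'joints': array([ 8.13087214e+01,  2.05442550e+01,  6.79448546e-01, -1.93027473e-04,
       -7.01389063e+01, -1.65061417e+01]), 'qd': array([ 9.81322118e-02, -5.87684061e-02,  1.11984728e-05, -1.46992309e-01,
        3.87183216e-02, -4.23997796e-02]), 'joint_torque': array([ 1.04794024e-03, -5.81985497e+01,  2.93181396e+01,  6.99963704e+00,
        1.24134336e-02, -2.46169037e-05]), 'tcp_pos': array([0.28738133, 0.61069604, 0.22656531]), 'eef_rot': array([ 1.79996389e+02, -8.80805746e-04, -2.51974859e+01]), 'contact_force': array([-0.35666008, -0.57870869, -0.36276868]), 'moment': array([-0.01574702,  0.0209939 , -0.03688229]), 'gripper_force': 0.0, 'gripper_width': 0.08746880385656981}
```

View pics/top0.png

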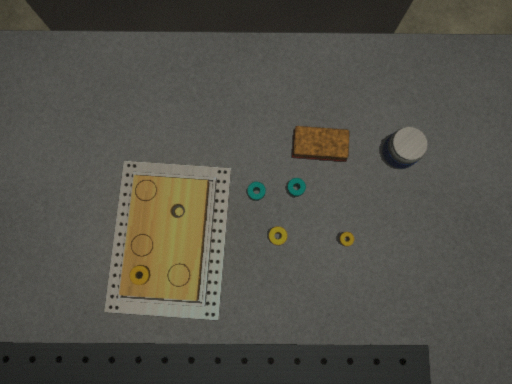

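View pics/side0.png

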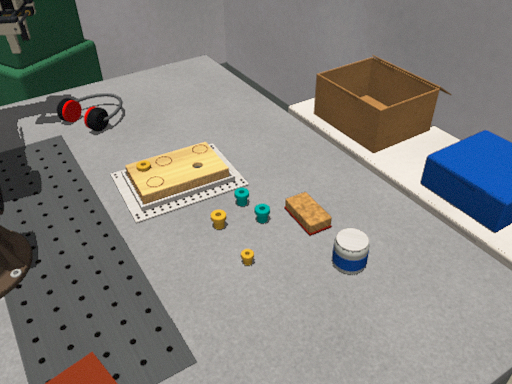

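The picture shows these bushing candidates (top view): bronze large at (278,235), turquoise look-alikes at (256,190) and (296,186), small bronze at (347,239), and the pressed-in one at (139,274). The open bore is at (178,211). I choose (278,235) and check it in a crop.

```bash
python3 - <<'E'
from h import *
c=pickle.load(open("top.pkl","rb"));s=pickle.load(open("side.pkl","rb"))
a=cv2.resize(c["pixels"][195:265,235:365],None,fx=5,fy=5,interpolation=2)[:, :650]
b=cv2.resize(c["pixels"][195:229,155:201],None,fx=7,fy=7,interpolation=2)
b2=cv2.resize(s["pixels"][150:184,175:221],None,fx=7,fy=7,interpolation=2)
o=np.zeros((350+238,650,3),np.uint8);o[:350]=a;o[350:,:322]=b;o[350:,328:650]=b2
cv2.imwrite("pics/crop1.png",o)
hsv=cv2.cvtColor(c["pixels"],cv2.COLOR_BGR2HSV)
def yel(c,x0,x1,y0,y1):
    h=cv2.cvtColor(c["pixels"],cv2.COLOR_BGR2HSV)[y0:y1,x0:x1]
    m=((h[...,0]>15)&(h[...,0]<35)&(h[...,1]>120)).astype(np.uint8)
    k=max(cv2.findContours(m,0,2)[0],key=cv2.contourArea);(x,y),r=cv2.minEnclosingCircle(k);print(cv2.boundingRect(k),r);return x+x0,y+y0
for nm,cc,box in(("top",c,(262,295,220,252)),("side",s,(203,234,203,235))):
    p=yel(cc,*box);print(nm,p,atz(cc,p,0.036 if nm=="top" else 0.022))
# nest plate corners
for p in((125,162),(231,168),(106,314),(218,319)):print("corner",p,np.round(atz(c,p,0.006),4))
for p in((139.5,274.5),):print("pressed",atz(c,p,0.054))
for p in((178,211),):print("bore",atz(c,p,0.042))
print("bore side",atz(s,(197.5,165),0.042))
E
```

```text
(6, 6, 19, 19) 9.587118148803711
top (277.44680881500244, 235.09574508666992) [ 0.50303738 -0.16413111  0.036     ]
(8, 7, 15, 20) 10.033487319946289
side (218.8641300201416, 219.14130401611328) [ 0.50295401 -0.16369645  0.022     ]
corner (125, 162) [0.6516 0.145  0.006 ]
corner (231, 168) [ 0.6409 -0.0713  0.006 ]
corner (106, 314) [0.3523 0.1625 0.006 ]
corner (218, 319) [ 0.3446 -0.0519  0.006 ]
pressed [0.42747516 0.09027612 0.054     ]
bore [0.54706103 0.02653711 0.042     ]
bore side [0.5483461  0.02965703 0.042     ]
```

View pics/crop1.png

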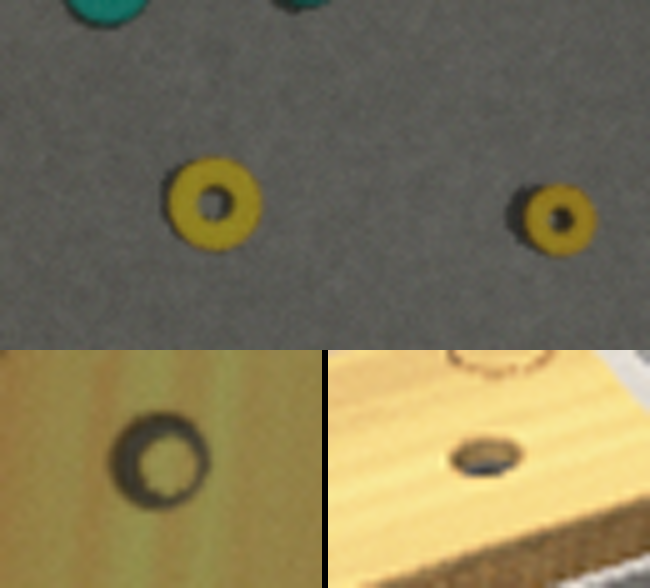

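The crop shows the larger bronze bushing at (278,235), about 19 px across, against about 14 px for the small one at (347,240). The bore's mouth is at (177.6,210.6). I set off.

Call:
{"op": "jog_arm", "data": {"moves": [[[3.75,4.35,0],0,6],[[3.75,4.35,0],0,6],[[3.75,4.35,0],0,6],[[3.75,4.35,0],0,6],[[3.75,4.35,0],0,6],[[3.75,4.35,0],0,6],[[3.75,4.35,0],0,6],[[3.75,4.35,0],0,6],[[3.75,4.35,0],0,6],[[3.75,4.35,0],0,6],[[3.75,4.35,0],0,6],[[3.75,4.35,0],0,6]], "newtons": 25}}

```text
time_s: 2.1
tcp_pos: [0.4727, -0.055, 0.2271]
eef_rot: [-179.9, -0.1, -25.2]
contact_force: [1.1, 0.8, 0.2]
gripper_width: 0.06
gripper_force: 0.0
```

Call:
{"op": "jog_arm", "data": {"moves": [[[3.75,4.35,0],0,6],[[3.75,4.35,0],0,6],[[0,0,4],0,6],[[0,0,4],0,6],[[0,0,4],0,6],[[0,0,2],0,6],[[0,0,0],0,6],[[0,0,0],0,6]]}}

```text
time_s: 3.1
tcp_pos: [0.5039, -0.1639, 0.0876]
eef_rot: [-180.0, -0.1, -25.2]
contact_force: [0.1, -0.1, -0.6]
gripper_width: 0.0597
gripper_force: 0.0
```

Call:
{"op": "jog_arm", "data": {"moves": [[[0,0,2],0,6],[[0,0,2],0,6],[[0,0,1.5],0,6],[[0,0,0.6],0,6],[[0,0,0],0,6],[[0,0,0],0,6]]}}

```text
time_s: 3.85
tcp_pos: [0.5037, -0.1639, 0.0262]
eef_rot: [-180.0, -0.1, -25.2]
contact_force: [-0.1, 1.4, 0.9]
gripper_width: 0.0604
gripper_force: 0.0
```

```bash
python3 - <<'E'
from h import *
c=capture("top");s=capture("side");st=get_state();print(st["tcp_pos"],st["contact_force"])
p=proj(c,[.503,-.164,.03]);q=proj(s,[.503,-.164,.03])
f=lambda im,p:cv2.resize(im["pixels"][int(p[1])-40:int(p[1])+40,int(p[0])-40:int(p[0])+40],None,fx=5,fy=5,interpolation=2)
cv2.imwrite("pics/g1.png",np.hstack([f(c,p),f(s,q)]))
E
```

```text
[ 0.50360826 -0.16382553  0.02615425] [-0.19639399 -0.1702227   0.71728818]
```

View pics/g1.png

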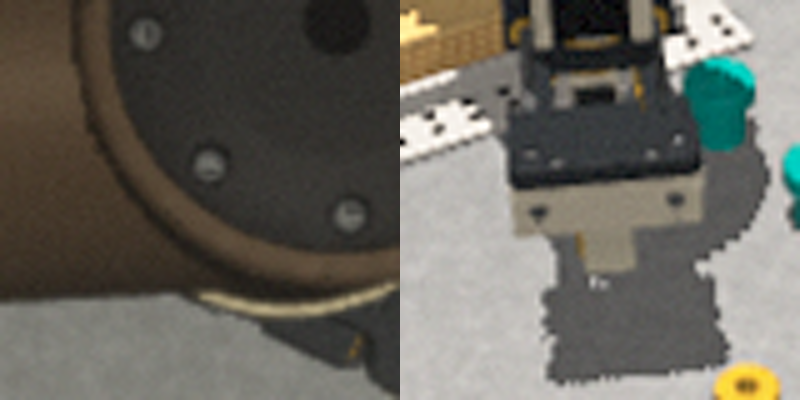

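The arm hides the bushing from above. In the side view the finger stands in front of it, with a bit of the bronze head at its edge near (585,245) in the crop. I raise slightly and close.

Call:
{"op": "jog_arm", "data": {"moves": [[[0,0,-0.05],0,4.5],[[0,0,0],0,3.0],[[0,0,0],0,3.0],[[0,0,0],0,3.0],[[0,0,0],0,3.0],[[0,0,0],0,3.0]], "newtons": 40}}

```text
time_s: 4.7
tcp_pos: [0.5034, -0.1638, 0.0262]
eef_rot: [-180.0, -0.0, -25.2]
contact_force: [0.2, 1.1, 2.2]
gripper_width: 0.0344
gripper_force: 40.0
```

Call:
{"op": "jog_arm", "data": {"moves": [[[0,0,-1],0,3],[[0,0,-2],0,3],[[0,0,-3],0,3],[[0,0,-3],0,3],[[0,0,0],0,3],[[0,0,0],0,3],[[0,0,0],0,3]]}}

```text
time_s: 5.58
tcp_pos: [0.5022, -0.1638, 0.115]
eef_rot: [180.0, 0.1, -25.2]
contact_force: [0.6, 0.3, -2.2]
gripper_width: 0.0347
gripper_force: 40.0
```

```bash
python3 - <<'E'
from h import *
s=capture("side");st=get_state();print(st)
q=proj(s,st["tcp_pos"]);print(q)
f=lambda im,p:cv2.resize(im["pixels"][int(p[1])-30:int(p[1])+40,int(p[0])-40:int(p[0])+40],None,fx=7,fy=7,interpolation=2)
cv2.imwrite("pics/g2.png",f(s,q))
E
```

```text
{'time_s': 5.625, 'joints': array([ 3.21549357e+00,  1.28090612e+01, -2.62786116e+01, -1.34048621e-02,
       -5.10319496e+01,  6.15872944e+01]), 'qd': array([-0.06545103, -0.01719585,  0.33120567,  0.10528155, -0.07135466,
        0.03553022]), 'joint_torque': array([-9.14304197e-03, -4.38837183e+01,  2.50282449e+01,  6.00979373e+00,
        7.86079606e-02,  2.15264504e-05]), 'tcp_pos': array([ 0.50237608, -0.1638101 ,  0.11504987]), 'eef_rot': array([ 1.79952232e+02,  1.10164495e-01, -2.52056990e+01]), 'contact_force': array([ 0.3879487 ,  0.26440097, -2.32636481]), 'moment': array([ 0.02013506,  0.02067517, -0.04300324]), 'gripper_force': 39.99198317527771, 'gripper_width': 0.03440636088777678}
[216.24429745 187.3183728 ]
```

View pics/g2.png

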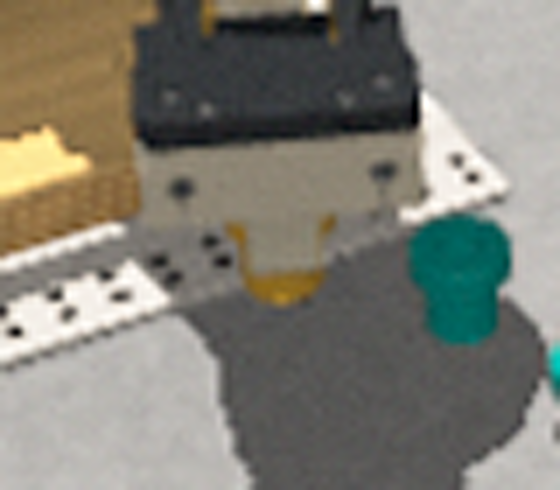

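```bash
python3 - <<'E'
from h import *
for n,(x,y),th in(("top",(178,211),None),("side",(197,165),None)):
    c=pickle.load(open(n+".pkl","rb"));k=8;w=14
    g=cv2.resize(cv2.cvtColor(c["pixels"],cv2.COLOR_BGR2GRAY)[y-w:y+w+1,x-w:x+w+1],None,fx=k,fy=k,interpolation=cv2.INTER_CUBIC)
    t,m=cv2.threshold(g,0,255,cv2.THRESH_BINARY_INV+cv2.THRESH_OTSU)
    cs=[q for q in cv2.findContours(m,cv2.RETR_EXTERNAL,1)[0] if len(q)>20]
    q=min(cs,key=lambda q:np.hypot(*(q.reshape(-1,2).mean(0)-k*w)))
    e=cv2.fitEllipse(cv2.convexHull(q));u=(np.array(e[0])+.5)/k-.5+[x-w,y-w]
    print(n,t,e,u,atz(c,u,.042))
    for X in((.548,.028),): # expected rim box
        r=np.array([proj(c,[X[0]+.0135*np.cos(a),X[1]+.0135*np.sin(a),.042]) for a in np.linspace(0,6.28,60)]);print(r.min(0),r.max(0))
    print(((cv2.boundingRect(q)[0])/k+x-w,cv2.boundingRect(q)[1]/k+y-w,cv2.boundingRect(q)[2]/k,cv2.boundingRect(q)[3]/k))
E
```

```text
top 99.0 ((109.17153930664062, 109.96986389160156), (113.1777114868164, 118.32373046875), 57.57262420654297) [177.20894241 210.30873299] [0.54838193 0.02810493 0.042     ]
[170.19637117 203.53173699] [184.30813305 217.51787718]
(170.25, 203.75, 14.875, 14.25)
side 166.0 ((115.91069793701172, 114.77002716064453), (45.984954833984375, 82.15525817871094), 85.10250091552734) [197.05133724 164.9087534 ] [0.54755971 0.03065789 0.042     ]
[192.41840382 162.34673567] [202.91390511 168.41417789]
(192.375, 162.625, 10.375, 5.625)
```

Call:
{"op": "jog_arm", "data": {"moves": [[[-0.81,-3.87,0],0,3],[[-0.81,-3.87,0],0,3],[[-0.81,-3.87,0],0,3],[[-0.81,-3.87,0],0,3],[[-0.81,-3.87,0],0,3],[[0,0,1.5],0,3],[[0,0,1.5],0,3],[[0,0,1],0,3],[[0,0,0],0,3],[[0,0,0],0,3]]}}

```text
time_s: 6.88
tcp_pos: [0.5491, 0.028, 0.0763]
eef_rot: [-180.0, -0.0, -25.2]
contact_force: [-0.0, -0.3, -1.0]
gripper_width: 0.0346
gripper_force: 40.0
```

```bash
python3 - <<'E'
from h import *
s=capture("side");st=get_state();print(st["tcp_pos"],st["contact_force"],st["eef_rot"])
q=proj(s,[.548,.0285,.042]);print(q)
x,y=int(q[0])-30,int(q[1])-35
o=cv2.resize(s["pixels"][y:y+60,x:x+60],None,fx=9,fy=9,interpolation=2)
for z,col in((.042,(0,0,255)),):
  for a in np.linspace(0,6.28,60):
    u=(proj(s,[.548+.0135*np.cos(a),.0285+.0135*np.sin(a),z])-[x,y]+.5)*9;cv2.circle(o,(int(u[0]),int(u[1])),1,col,-1)
cv2.imwrite("pics/g3.png",o)
E
```

```text
[0.54926055 0.02818611 0.07652606] [-1.00175284 -0.18813942 -1.52855674] [-1.79973310e+02 -3.69233588e-02 -2.52273190e+01]
[197.58420229 165.25989355]
```

View pics/g3.png

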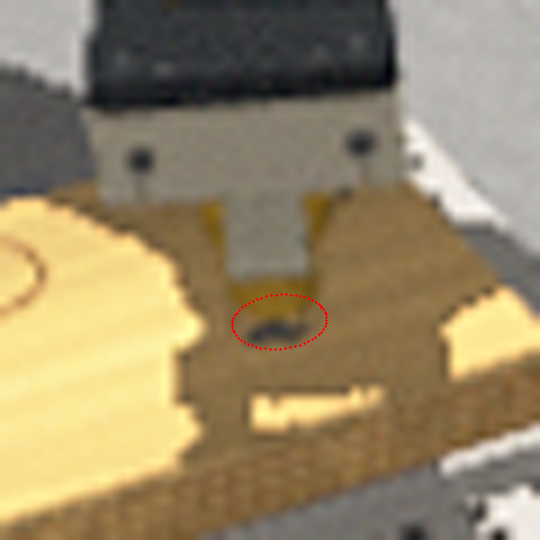

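```bash
python3 - <<'E'
from h import *
s=pickle.load(open("side.pkl","rb"));q=proj(s,[.548,.0285,.042]);x,y=int(q[0])-30,int(q[1])-35
t=np.array([.5492,.0281])
for z in(.0503,.062,.0743,.0863):
  for r in(.013,.018):
    P=np.array([proj(s,[t[0]+r*np.cos(a),t[1]+r*np.sin(a),z]) for a in np.linspace(0,6.28,60)])
    P=(P-[x,y]+.5)*9;print(z,r,P.min(0).round(),P.max(0).round())
E
```

```text
0.0503 0.013 [236. 271.] [327. 324.]
0.0503 0.018 [218. 262.] [345. 334.]
0.062 0.013 [232. 238.] [324. 290.]
0.062 0.018 [215. 228.] [342. 300.]
0.0743 0.013 [228. 202.] [321. 254.]
0.0743 0.018 [211. 192.] [338. 264.]
0.0863 0.013 [224. 166.] [317. 218.]
0.0863 0.018 [207. 157.] [335. 228.]
```

The side view shows the sleeve above the bore. The sleeve spans columns 230–316 in the crop and the bore is centred at about column 278, so the bushing sits roughly 1 mm to the image-left (tool −x). I nudge +1 mm and feel downward.

Call:
{"op": "jog_arm", "data": {"moves": [[[0.1,0,0.3],0,3],[[0,0,0.3],0,3],[[0,0,0.2],0,3],[[0,0,0.1],0,3],[[0,0,0.1],0,3],[[0,0,0],0,3]]}}

```text
time_s: 7.68
tcp_pos: [0.55, 0.0285, 0.0661]
eef_rot: [-180.0, -0.0, -25.2]
contact_force: [-0.0, 2.7, -1.3]
gripper_width: 0.0345
gripper_force: 40.0
```

Call:
{"op": "jog_arm", "data": {"moves": [[[0,-0.03,0.1],0,3],[[0,0,0.1],0,3],[[0,0,0.1],0,3],[[0,0,0.1],0,3],[[0,0,0],0,3]]}}

```text
time_s: 8.3
tcp_pos: [0.55, 0.0285, 0.062]
eef_rot: [-180.0, -0.0, -25.2]
contact_force: [-0.1, 4.1, -1.5]
gripper_width: 0.0351
gripper_force: 40.0
```

Call:
{"op": "jog_arm", "data": {"moves": [[[-0.02,-0.05,0],0,3],[[0,0,0.1],0,3],[[0,0,0.1],0,3],[[0,0,0.1],0,3],[[0,0,0],0,3]]}}

```text
time_s: 8.93
tcp_pos: [0.5498, 0.0288, 0.0589]
eef_rot: [180.0, 0.0, -25.2]
contact_force: [-0.3, 0.8, -2.1]
gripper_width: 0.0345
gripper_force: 40.0
```

Nearly free laterally. Now I press on, 1 mm per row.

Call:
{"op": "jog_arm", "data": {"moves": [[[0,0,0.1],0,3],[[0,0,0.1],0,3],[[0,0,0.1],0,3],[[0,0,0.1],0,3]], "newtons": 55}}

```text
time_s: 9.43
tcp_pos: [0.5502, 0.0288, 0.0563]
eef_rot: [-180.0, -0.0, -25.2]
contact_force: [-5.2, 0.8, 13.0]
gripper_width: 0.0341
gripper_force: 55.0
```

Call:
{"op": "jog_arm", "data": {"moves": [[[0,0,0.1],0,3],[[0,0,0.1],0,3],[[0,0,0.1],0,3]]}}

```text
time_s: 9.8
tcp_pos: [0.5502, 0.0288, 0.0535]
eef_rot: [-180.0, -0.1, -25.2]
contact_force: [-5.5, 1.3, 13.2]
gripper_width: 0.0343
gripper_force: 55.0
```

Call:
{"op": "jog_arm", "data": {"moves": [[[-0.05,-0.01,0.1],0,3],[[0,0,0.1],0,3],[[0,0,0.1],0,3],[[0,0,0.1],0,3]]}}

```text
time_s: 10.3
tcp_pos: [0.55, 0.0289, 0.0495]
eef_rot: [-180.0, -0.1, -25.2]
contact_force: [-4.4, -0.4, 13.2]
gripper_width: 0.0344
gripper_force: 55.0
```

Call:
{"op": "jog_arm", "data": {"moves": [[[0,0,0.1],0,3],[[0,0,0.1],0,3],[[0,0,0.05],0,3],[[0,0,0.05],0,3]]}}

```text
time_s: 10.8
tcp_pos: [0.55, 0.0289, 0.0466]
eef_rot: [-180.0, -0.1, -25.2]
contact_force: [-4.2, 0.2, 13.0]
gripper_width: 0.0341
gripper_force: 55.0
```

Expected home is at TCP about 0.0442. From here, 0.5 mm steps.

Call:
{"op": "jog_arm", "data": {"moves": [[[-0.03,0,0.05],0,3],[[0,0,0.05],0,3],[[0,0,0.05],0,3]]}}

```text
time_s: 11.18
tcp_pos: [0.5499, 0.029, 0.0451]
eef_rot: [-180.0, -0.1, -25.1]
contact_force: [-3.7, -0.4, 12.6]
gripper_width: 0.0341
gripper_force: 55.0
```

Call:
{"op": "jog_arm", "data": {"moves": [[[0,0,0.05],0,3],[[0,0,0.05],0,3]]}}

```text
time_s: 11.42
tcp_pos: [0.5499, 0.029, 0.0441]
eef_rot: [-180.0, -0.1, -25.1]
contact_force: [-3.8, 0.0, 13.0]
gripper_width: 0.0344
gripper_force: 55.0
```

Call:
{"op": "jog_arm", "data": {"moves": [[[0,0,0.05],0,3]]}}

```text
time_s: 11.55
tcp_pos: [0.55, 0.029, 0.0438]
eef_rot: [-180.0, -0.1, -25.1]
contact_force: [-5.6, -0.7, 18.0]
gripper_width: 0.0343
gripper_force: 55.0
```

Call:
{"op": "jog_arm", "data": {"moves": [[[0,0,0.03],0,3]]}}

```text
time_s: 11.68
tcp_pos: [0.55, 0.029, 0.0438]
eef_rot: [-180.0, -0.1, -25.1]
contact_force: [-5.5, -0.1, 19.9]
gripper_width: 0.0344
gripper_force: 55.0
```

Call:
{"op": "jog_arm", "data": {"moves": [[[0,0,0.04],0,3],[[0,0,0],0,3]]}}

```text
time_s: 11.92
tcp_pos: [0.5501, 0.029, 0.0438]
eef_rot: [-180.0, -0.1, -25.1]
contact_force: [-7.7, 0.4, 20.5]
gripper_width: 0.0344
gripper_force: 55.0
```

Call:
{"op": "jog_arm", "data": {"moves": [[[0,0,0.03],0,3],[[0,0,0],0,3]]}}

```text
time_s: 12.18
tcp_pos: [0.55, 0.029, 0.0437]
eef_rot: [-180.0, -0.1, -25.1]
contact_force: [-7.7, -1.0, 23.3]
gripper_width: 0.0343
gripper_force: 55.0
```

The force has risen to about 23 N with no further travel, so the bushing is home. I unload and let go.

Call:
{"op": "jog_arm", "data": {"moves": [[[-0.06,0,-0.1],0,3],[[0,0,0],0,4],[[0,0,0],0,5],[[0,0,0],0,5.5],[[0,0,0],0,5.5],[[0,0,0],0,5.5]]}}

```text
time_s: 12.92
tcp_pos: [0.5492, 0.0298, 0.0422]
eef_rot: [-180.0, -0.0, -25.2]
contact_force: [1.3, 0.6, 3.5]
gripper_width: 0.055
gripper_force: 1.5
```

Call:
{"op": "jog_arm", "data": {"moves": [[[0,0,-1],0,5.5],[[0,0,-3],0,5.5],[[0,0,-5],0,5.5],[[0,0,-5],0,5.5],[[-4,-4,0],0,5.5],[[-4,-4,0],0,5.5],[[-4,-4,0],0,5.5],[[-4,-4,0],0,5.5],[[0,0,0],0,5.5],[[0,0,0],0,5.5]]}}

```text
time_s: 14.18
tcp_pos: [0.4715, 0.2422, 0.1821]
eef_rot: [179.9, 0.0, -25.1]
contact_force: [-0.2, 0.0, -0.1]
gripper_width: 0.0554
gripper_force: 0.0
```

```bash
python3 - <<'E'
from h import *
st=get_state();print(st["time_s"],st["tcp_pos"],st["contact_force"],st["gripper_width"])
s=capture("side");c=capture("top")
def f(im,p):
    q=proj(im,p);x,y=int(q[0])-28,int(q[1])-28;return cv2.resize(im["pixels"][y:y+56,x:x+56],None,fx=7,fy=7,interpolation=2)
cv2.imwrite("pics/g4.png",np.hstack([f(s,[.52,.05,.05]),f(c,[.52,.05,.05])]))
E
```

```text
14.175 [0.47152159 0.24221835 0.18206281] [-0.19785404  0.02525099 -0.10257591] 0.05537760216893109
```

View pics/g4.png

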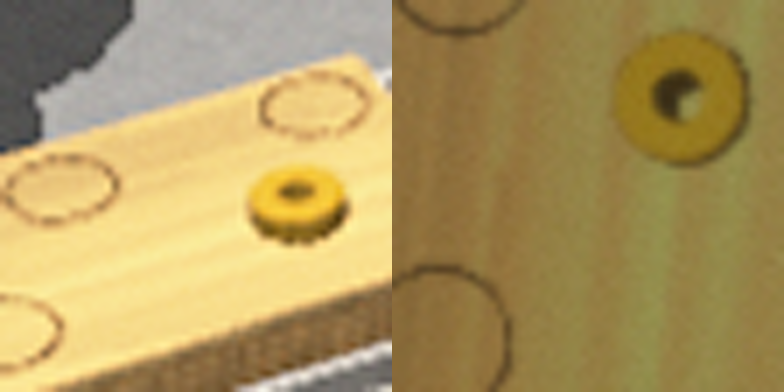

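The side and top views show the bushing seated level and flush on the board, at (298,200) and (682,98) in the crops, with the gripper clear.

```bash
python3 -c "
from plant import *
print(close_job())"
```

```text
the job is handed in; nothing more can be done
None
```

The larger bronze bushing is pressed home, head up, in the open bore: travel stopped as the push rose to about 23 N (limit 40 N), the last pictures show it flush, and the job was handed in at about 14 s with the gripper clear and nothing else deliberately moved.

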